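# Lock the lamp module into the tail light

### The job

Fit the lamp module into the socket on the back of the motorcycle tail light: find its slots by feel, push it in against the spring, give it a quarter turn clockwise (seen from above) to the stop so that it locks, and let go. Never force the plastic: if the pins are not in the slots, ease off and feel for them. Leave the footpeg and the torque wrench where they lie.

Things in the scene. Friction and masses are not known exactly. Their poses are not given: they have to be found in the camera images.
- lamp: LED lamp module, about 80 g, loose, upright on the work surface. White round plug 36 mm across, 20 mm tall, its foot tapered to 26 mm over the lowest 5 mm; grey flange 44 mm across above it (z 20 to 24 mm), a grip bar on top. A half turn makes no difference. Origin: centre of the underside (at height 0 at the start); z up, x along the bar.
- lamp_bar (a point): Where to grip the lamp, on its axis, 46 mm above its underside: upright grey bar, 40 mm long along the lamp's x, 12 mm thick along its y, from 24 to 52 mm above the underside. Axes as the lamp's.
- lamp_pins (a point): On the lamp's axis, 8 mm above its underside, level with its two steel pins. They stick out along the lamp's +x and -x (in line with the bar) to 24.5 mm from the axis, each 5 mm wide and 4 mm tall (6 to 10 mm above the underside).
- tail_light: Motorcycle tail light lying lens-down, fixed: black box 110 x 160 mm (x, y), 40 mm high, red lens under it, four short studs near the corners, 50 mm high. In its middle stands a grey round socket, 64 mm across, rim 70 mm above the work surface. It cracks if the lamp presses or twists on it with over 40 N in all. Origin: centre of the underside, on the socket's axis; z up.
- socket_rim (a point): Centre of the socket's mouth, level with the rim. Mouth 40 mm wide, with two slots (180 degrees apart) 10 mm wide, out to 27 mm from the axis. They lie nominally along the tail light's x, but the socket is fixed turned up to 0.7 rad either way, which no pose shows: look or feel. Pins enter if within 0.08 rad and 1 mm. Pins resting on the rim: lamp underside 64 mm above the work surface.
- socket_plate (a point): Top of the sprung plate in the socket, on its axis, 60 mm above the work surface, as it stands before the lamp is pushed in. With the pins in the slots the lamp's underside meets it at 60 mm: 4 N at first, then 0.6 N more per mm (9 N at 51.5 mm). At 50 mm the lamp's flange meets the rim, a hard stop.
- socket_lip (a point): Under edge of the socket's lip, on the axis, 63.5 mm above the work surface. With the lamp's underside below 53.5 mm the pins are under the lip and the lamp can turn clockwise only (from above), to a hard stop about 90 degrees from the slots. Let up there, the spring lifts the pins 3 mm into notches (about 80 to 90 degrees): locked, underside at 56.5 mm.
- footpeg: Bystander: loose ribbed aluminium footpeg, 90 x 26 mm, 22 mm high; it and the lamp may be in either of two places. Origin: centre of the underside; long axis x.
- torque_wrench: Bystander: loose steel torque wrench with a black grip, 330 mm long along its x, lying beyond the work, 32 mm high. Origin: near the middle of its length, underside.
There are look-alikes about, which are no part of the job. There is more than one size of the lamp; the job needs the smallest.

How it is judged:
On the way, in this order (a step that is already met when the one before it is completed fails the run):
1. the lamp is lifted clear (height (world z) of lamp above 0.075 m), for 0.1 s.
2. the lamp is pushed in against the spring until its pins are under the lip (z of lamp in the frame of tail_light below 0.0542 m and horizontal distance between lamp and socket_rim below 0.004 m and angle between lamp's own z axis and vertical below 0.1 rad), for 0.1 s.
At the end, for the whole second after the job is handed in: The lamp stands locked in the socket, its pins in the locking notches: its underside 55 to 58 mm above the underside of the tail light, within 4 mm of the socket's axis, upright within 0.1 rad, turned so that its bar lies within 1 rad of the tail light's y axis, at rest (z of lamp in the frame of tail_light between 0.055 and 0.058 m and horizontal distance between lamp and socket_rim below 0.004 m and angle between lamp's own z axis and vertical below 0.1 rad and angle between the x axis of lamp and the y axis of tail_light, either way round below 1 rad and linear speed of lamp below 0.01 m/s); the robot touches nothing.
It fails at once if the lamp is forced: more than 40 N between lamp and tail light (contact force between lamp and tail_light above 40 N).
It fails at once if the footpeg is moved by more than 30 mm (distance of footpeg from where it was at the start of the episode above 0.03 m).
It fails at once if the torque wrench is moved by more than 30 mm (distance of torque_wrench from where it was at the start of the episode above 0.03 m).
It also fails if it takes over 72 s, if anything falls off the work surface, if the arm or the gripper's body presses on something with over 40 N, if the wrist force passes 120 N, or if a joint passes its speed limit or range.

### The arm

A 6-joint arm with a two-finger parallel gripper is mounted at the origin on the work surface. World frame = base frame: x ahead of the robot, y to its left, z up, the work surface at z = 0. Lengths are in m, angles in rad, forces in N, time in s.
With the tool pointing down it reaches from about 0.275 to 0.975 m from the base axis. Payload 8.4 kg.
Tool frame: the origin (TCP) lies midway between the tips of the shut fingers; the grasp point (between the pads) lies robot.grip_point_offset behind it (robot.grip_point_offset is the distance from the TCP to the grasp point, in m); z points along the fingers, y is the line along which they close (so a half turn about z gives the same grasp; the last joint's range is limited). The gripper opens to 92 mm and grips with 3 to 60 N. Pads are 20 mm wide; open, the fingers measure 128 mm over their backs; the gripper's body (75 mm by 189 mm) begins 69 mm behind the grasp point.
Start: joints at [1.208, 0.353, 1.633, -0, 1.155, -0.002], TCP at [0.221, 0.585, 0.215] pointing down, gripper open.
Joint ranges: [-2.63, 2.63], [-0.92, 2.1], [0.06, 2.66], [-1.3, 4.44], [0, 2.69], [-3.02, 3.02]. Speed limits (rad/s): [2.22, 2.22, 2.79, 3.14, 3.14, 3.14].

### API

Orientations are given as a 3x3 rotation matrix whose columns are the frame's x, y, z axes.
In Python, from bench import read_state, camera, camera_params, workorder, robot gives the robot as it stands.
- The arm moves only by the shell command python3 -m inch 'ROWS' [FORCE]. ROWS is a JSON object whose one key "commands" holds a list of rows, each an object with "delta_pos": the shift along the tool's x, y, z in mm, a list of three; "twist": the turn, a rotation vector about the tool's x, y, z in rad, a list of three; "grip": the opening, from 0 (shut) to 1 (fully open). In form: {"commands": [{"delta_pos": [tx, ty, tz], "twist": [rx, ry, rz], "grip": grip}, ...]}. A call has 1 to 12 rows; each row shifts and turns the commanded pose from where the row before left it, along the tool's axes as they then stand; what a row does not reach is not made up. A row lasts 1/10 s, in which the tool goes at most 50 mm and 8.59 degrees, less where a joint would pass 70% of its speed; a pose out of reach is approached as far as the arm can. A call is refused whole if a number of a shift passes 50 or a number of a turn 0.15, either way. A call with a gripper value outside its range is refused whole. The fingers move at their own pace and stop on an object; FORCE is the grip in N (left out, the last holds). Time passes only in rows, so rows that do not move let the fingers close. It gives the time, the measured TCP pose, the force, the opening and the grip force at its end, in the units of the state.
- read_state(): the state, without advancing time (a new reading comes with each control period).
- camera(name): name is "side" or "top" or "wrist"; returns the picture (400x640x3 uint8, red, green, blue); there is no depth.
- camera_params(name): a dict with "K" (3x3 intrinsics, pixels), "rvec" (rotation vector, rad) and "tvec" (3), from world to camera coordinates, as OpenCV has them. Camera axes: x right, y down, z forward; pixel columns grow to the right and rows downward; lengths in m; the calibration is good to about 2 mm. A picture is of the moment at which its call begins: read the wrist's pose just before it. camera_params takes no time and is no camera call; for the wrist camera it gives the pose at the moment of the call.
- workorder.close_job(): hands the job in; it is judged then, once.
The state is a dict: "time": time; "joint_pos": joint angles; "qvel": joint speeds; "tau": joint torques, N m; "tool_pos": TCP position; "eef_rot": TCP orientation; "contact_force": force on the tool from outside, world axes, zero at the start; "moment": the same for the moment, N m; "gripper_width": finger opening in m; "grip_force": force on a finger pad.
Only numpy, scipy, OpenCV 4.12 (cv2) and the standard library are available. Lean on these libraries where they do the work, as an engineer would, in place of code of your own. Each camera call takes 0.05 s, during which the arm holds its last target. There are 200 camera calls.

## Working session

There is one attempt and no reset: what is moved stays moved. The work goes in short steps, Python scripts to look and compute and a shell command to move; the robot and the scene stay as the last step left them, time stands still between calls to the robot, and variables do not carry over. Pictures are saved under pics/ and viewed, at most 10 in all, crops included, and the job is handed in when it is done.

```bash
mkdir -p pics; ls; python3 - <<'E'
from bench import *
import cv2
s=read_state(); print(s['time'],s['tool_pos'],s['eef_rot'],s['gripper_width'],robot.grip_point_offset)
for n in ("top","side"):
    im=camera(n); cv2.imwrite(f"pics/{n}0.png",im[:,:,::-1]); print(n,camera_params(n))
E
```

```text
pics
0.0 [0.22046265 0.58429797 0.21386184] [[-9.35609550e-01  3.53036131e-01 -5.10181498e-04]
 [ 3.53036499e-01  9.35608660e-01 -1.29020624e-03]
 [ 2.18408084e-05 -1.38724197e-03 -9.99999038e-01]] 0.0919800323832383 0.0187
top {'K': array([[468.26340526,   0.        , 318.15220674],
       [  0.        , 468.26340526, 196.7253213 ],
       [  0.        ,   0.        ,   1.        ]]), 'rvec': array([ 2.20731435, -2.19039415,  0.07835096]), 'tvec': array([0.06118934, 0.58178463, 1.02168549])}
side {'K': array([[387.090594  ,   0.        , 316.86120602],
       [  0.        , 387.090594  , 197.54811063],
       [  0.        ,   0.        ,   1.        ]]), 'rvec': array([ 2.26038474, -0.01233733,  0.03049794]), 'tvec': array([-0.57094682,  0.10443799,  0.79165777])}
```

View pics/top0.png

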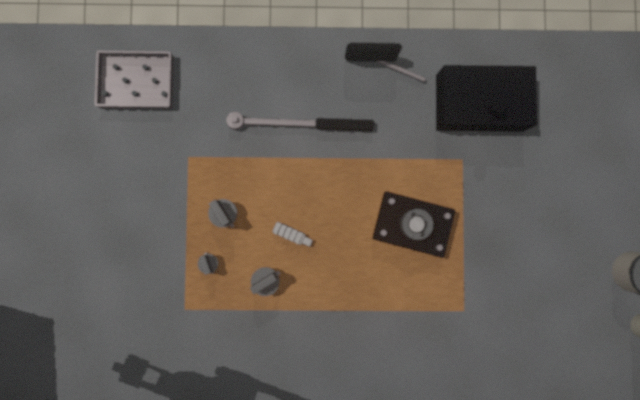

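View pics/side0.png

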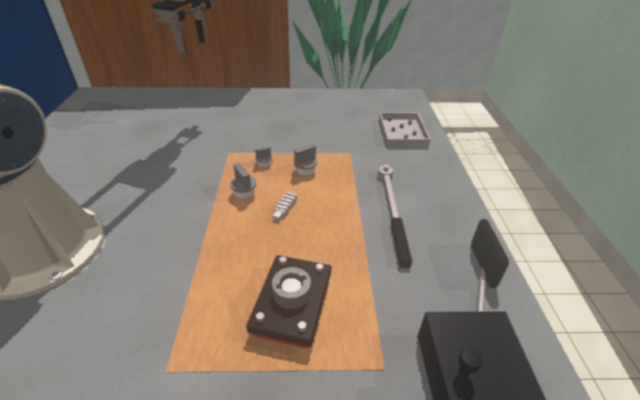

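The top picture shows three lamps, at (222,213), (265,281) and the smallest at (208,263). The footpeg is at (293,235), the tail light and its socket at (415,224), and the wrench at (300,123). The side view agrees, with the small lamp at (263,158) and the socket at (291,287). Next I'll measure sizes and zoom in.

```bash
cat > h.py <<'E'
import numpy as np,cv2
from bench import *
def ray(uv,z,p):
    R=cv2.Rodrigues(np.array(p['rvec']))[0]; t=np.array(p['tvec']).ravel()
    c=-R.T@t; d=R.T@np.linalg.inv(p['K'])@np.array([uv[0],uv[1],1.])
    return c+d*(z-c[2])/d[2]
def proj(X,p): return cv2.projectPoints(np.array([X],float),p['rvec'],p['tvec'],p['K'],None)[0].ravel()
E
python3 - <<'E'
from h import *
im=cv2.imread('pics/top0.png'); p=camera_params('top'); q=camera_params('side')
hsv=cv2.cvtColor(im,cv2.COLOR_BGR2HSV)
m=((hsv[:,:,1]<70)).astype(np.uint8)*255
m[:158]=0;m[309:]=0;m[:,:190]=0;m[:,462:]=0
for c in cv2.findContours(m,cv2.RETR_EXTERNAL,cv2.CHAIN_APPROX_NONE)[0]:
    if cv2.contourArea(c)<60: continue
    r=cv2.minAreaRect(c); (x,y),_=cv2.minEnclosingCircle(c); print('blob',r,ray((x,y),.022,p).round(4),ray(r[0],.022,p).round(4))
# studs: bright in box
g=hsv[:,:,2].copy(); b=np.zeros_like(g); b[185:262,368:460]=255
m=((g>120)&(b>0)&(hsv[:,:,1]<60)).astype(np.uint8)
n,l,s,c=cv2.connectedComponentsWithStats(m)
for i in range(1,n): print('bright',s[i],c[i].round(1),ray(c[i],.05,p).round(4),ray(c[i],.07,p).round(4),ray(c[i],.06,p).round(4))
a=cv2.resize(im[245:285,185:235],None,fx=8,fy=8,interpolation=cv2.INTER_CUBIC)
d=cv2.resize(im[204:244,390:440],None,fx=8,fy=8,interpolation=cv2.INTER_CUBIC)
cv2.imwrite('pics/z1.png',np.hstack([a,d]))
E
```

```text
blob ((265.0, 281.5), (27.0, 28.0), 90.0) [0.394  0.1791 0.022 ] [0.3951 0.1802 0.022 ]
blob ((207.5, 263.0), (20.0, 19.0), 90.0) [0.434  0.3065 0.022 ] [0.4343 0.3059 0.022 ]
blob ((382.9154357910156, 231.97694396972656), (10.542952537536621, 11.039091110229492), 60.2551155090332) [ 0.5033 -0.0774  0.022 ] [ 0.5045 -0.0773  0.022 ]
blob ((292.55670166015625, 234.7474365234375), (41.223052978515625, 12.691827774047852), 23.96249008178711) [0.4961 0.1217 0.022 ] [0.497  0.1213 0.022 ]
blob ((418.9309997558594, 225.32757568359375), (61.39088439941406, 46.869510650634766), 15.068489074707031) [ 0.5168 -0.1635  0.022 ] [ 0.5196 -0.1568  0.022 ]
blob ((222.0, 212.5), (27.0, 28.0), 90.0) [0.5413 0.2786 0.022 ] [0.5446 0.2764 0.022 ]
blob ((392.9412536621094, 201.23532104492188), (17.46256446838379, 13.096923828125), 14.03624439239502) [ 0.5729 -0.1007  0.022 ] [ 0.5723 -0.0995  0.022 ]
bright [390 200   4   3  11] [391.4 200.9] [ 0.5716 -0.0912  0.05  ] [ 0.5706 -0.0878  0.07  ] [ 0.5711 -0.0895  0.06  ]
bright [446 214   3   4  10] [447.2 215.5] [ 0.5412 -0.2114  0.05  ] [ 0.5408 -0.2056  0.07  ] [ 0.541  -0.2085  0.06  ]
bright [409 217  15  15 170] [416.3 224. ] [ 0.5225 -0.1447  0.05  ] [ 0.5225 -0.1402  0.07  ] [ 0.5225 -0.1424  0.06  ]
bright [382 231   4   4  13] [383.4 232.4] [ 0.5041 -0.074   0.05  ] [ 0.5044 -0.0709  0.07  ] [ 0.5042 -0.0725  0.06  ]
bright [438 246   4   4  10] [439.3 247.3] [ 0.4731 -0.1938  0.05  ] [ 0.4741 -0.1884  0.07  ] [ 0.4736 -0.1911  0.06  ]
```

View pics/z1.png

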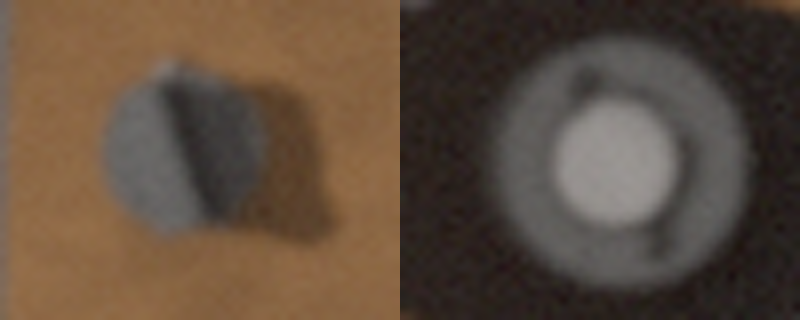

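The zoom shows the lamp's bar running about from (170,65) to (215,225), roughly 0.27 rad from world x. The socket's two dark slots are at zoom (585,80) and (660,240), about 0.44 rad from world x. The sizes agree: the flange is 20 px, about 44 mm, and the other two lamps are 28 px. The stud centre gives the socket axis at about (0.5225, -0.1426). Now I'll move over the lamp for a wrist view.

```bash
python3 -m inch '{"commands":[{"delta_pos":[-37,-23,0],"twist":[0,0,0],"grip":1},{"delta_pos":[-37,-23,0],"twist":[0,0,0],"grip":1},{"delta_pos":[-37,-23,0],"twist":[0,0,0],"grip":1},{"delta_pos":[-37,-23,0],"twist":[0,0,0],"grip":1},{"delta_pos":[-37,-23,0],"twist":[0,0,0],"grip":1},{"delta_pos":[-37,-23,0],"twist":[0,0,0],"grip":1},{"delta_pos":[-37,-23,0],"twist":[0,0,0],"grip":1},{"delta_pos":[-37,-23,0],"twist":[0,0,0],"grip":1},{"delta_pos":[0,0,0],"twist":[0,0,0],"grip":1},{"delta_pos":[0,0,0],"twist":[0,0,0],"grip":1}]}'
python3 -m inch '{"commands":[{"delta_pos":[0,0,0],"twist":[0,0,-0.126],"grip":1},{"delta_pos":[0,0,0],"twist":[0,0,-0.126],"grip":1},{"delta_pos":[0,0,0],"twist":[0,0,-0.126],"grip":1},{"delta_pos":[0,0,0],"twist":[0,0,-0.126],"grip":1},{"delta_pos":[0,0,0],"twist":[0,0,-0.126],"grip":1},{"delta_pos":[0,0,0],"twist":[0,0,0],"grip":1},{"delta_pos":[0,0,0],"twist":[0,0,0],"grip":1},{"delta_pos":[0,0,0],"twist":[0,0,0],"grip":1}]}'
python3 - <<'E'
from h import *
s=read_state(); p=camera_params('wrist'); cv2.imwrite('pics/w1.png',camera('wrist')[:,:,::-1])
print(s['time'],s['joint_pos'],s['tool_pos'],s['eef_rot']); print(p)
print(proj([.434,.306,.022],p), proj([.434,.306,.052],p))
E
```

```text
time: 1.1
tool_pos: [0.4328, 0.3075, 0.2144]
eef_rot: [[-0.935, 0.355, -0.001], [0.355, 0.935, 0.0], [0.001, -0.0, -1.0]]
contact_force: [0.0, 0.0, 0.5]
gripper_width: 0.0916
grip_force: 0.0
time: 1.9
tool_pos: [0.4322, 0.3087, 0.2145]
eef_rot: [[-0.965, -0.264, -0.0], [-0.264, 0.965, 0.0], [0.0, 0.0, -1.0]]
contact_force: [-0.3, -0.2, 0.2]
gripper_width: 0.0919
grip_force: 0.0
1.9 [ 6.17278682e-01  2.07329179e-01  1.83347651e+00  1.60929479e-04
  1.10090974e+00 -1.22083963e+00] [0.43219366 0.30867751 0.21451337] [[-9.64500983e-01 -2.64079192e-01 -1.83166728e-04]
 [-2.64079204e-01  9.64500996e-01  4.59468342e-05]
 [ 1.64530889e-04  9.26862906e-05 -9.99999982e-01]]
{'K': array([[323.07211366,   0.        , 316.86792272],
       [  0.        , 323.07211366, 196.85186883],
       [  0.        ,   0.        ,   1.        ]]), 'rvec': array([-1.79457649, -2.35036736, -0.32553799]), 'tvec': array([-0.1839942 , -0.51013028,  0.25598642])}
[314.1282632  176.22245933] [313.89966679 182.18791706]
```

View pics/w1.png

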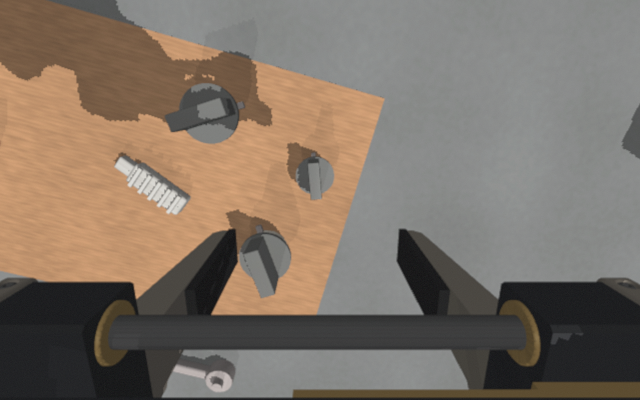

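The wrist view shows the small lamp at about (314,177), as predicted, with its bar nearly vertical in the picture. I'll rectify a crop onto the bar-top plane to get its direction.

```bash
python3 - <<'E'
from h import *
im=cv2.imread('pics/w1.png')
x0,y0=284,145
cv2.imwrite('pics/w1z.png',cv2.resize(im[y0:y0+60,x0:x0+60],None,fx=10,fy=10,interpolation=cv2.INTER_CUBIC))
E
```

```text
(no output)
```

View pics/w1z.png

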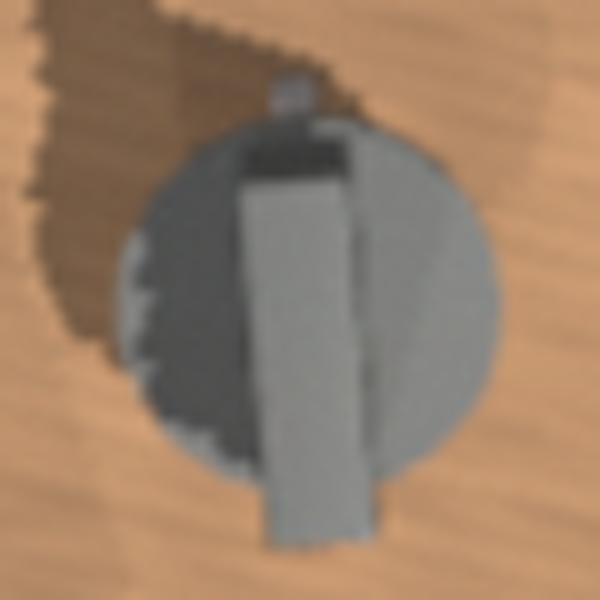

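The zoom shows the bar-top corners at (240,182), (350,180), (380,540) and (268,545), the flange circle centred near (309,304), and one pin at (293,93).

```bash
python3 - <<'E'
from h import *
p=camera_params('wrist'); s=read_state()
f=lambda X,z: ray((284+(X[0]+.5)/10-.5,145+(X[1]+.5)/10-.5),z,p)
c=[f(X,.052) for X in [(240,182),(350,180),(380,540),(268,545)]]
d=(c[0]+c[1]-c[2]-c[3])/2; print('bar len',np.linalg.norm(d),'w',np.linalg.norm(c[0]-c[1]),'ang',np.arctan2(d[1],d[0]))
ctr=sum(c)/4; print('ctr',ctr); print('flange',f((309,304),.024), 'dia',np.linalg.norm(f((118,304),.024)-f((500,304),.024)))
print('pin',f((293,88),.01))
R=s['eef_rot']; dl=ctr-s['tool_pos']; dl[2]=0; print('tool delta',R.T@dl*1e3,'yaw',np.arctan2(R[1,0],R[0,0]))
# socket slots from top image
q=camera_params('top'); im=cv2.imread('pics/top0.png')
g=cv2.cvtColor(im,cv2.COLOR_BGR2GRAY).astype(float)
C=np.array([.5225,-.1426,.07])
for z in (.07,):
  u0=proj([C[0],C[1],z],q); print('proj',u0)
  for a in np.arange(-np.pi,np.pi,.1):
    v=[cv2.getRectSubPix(g.astype(np.float32),(1,1),tuple(map(float,proj([C[0]+r*np.cos(a),C[1]+r*np.sin(a),z],q))))[0,0] for r in (.023,.0245)]
    print(round(a,2),int(np.mean(v)),end='; ')
E
```

```text
bar len 0.03924547670400032 w 0.011442183872893412 ang -2.7985126447586985
ctr [0.43273175 0.30614628 0.052     ]
flange [0.43219867 0.30571661 0.024     ] dia 0.043521272865208065
pin [0.41086331 0.2978989  0.01      ]
tool delta [ 2.11940593e-01 -2.39568026e+00 -1.21496929e-04] yaw -2.874017081811297
proj [417.42237629 223.99776646]
-3.14 94; -3.04 91; -2.94 84; -2.84 70; -2.74 61; -2.64 64; -2.54 73; -2.44 83; -2.34 89; -2.24 90; -2.14 94; -2.04 93; -1.94 93; -1.84 92; -1.74 91; -1.64 92; -1.54 93; -1.44 91; -1.34 90; -1.24 91; -1.14 92; -1.04 92; -0.94 92; -0.84 92; -0.74 92; -0.64 92; -0.54 91; -0.44 92; -0.34 91; -0.24 92; -0.14 93; -0.04 92; 0.06 89; 0.16 82; 0.26 72; 0.36 63; 0.46 62; 0.56 69; 0.66 79; 0.76 90; 0.86 90; 0.96 90; 1.06 92; 1.16 91; 1.26 93; 1.36 93; 1.46 92; 1.56 93; 1.66 91; 1.76 95; 1.86 90; 1.96 94; 2.06 94; 2.16 93; 2.26 94; 2.36 94; 2.46 93; 2.56 94; 2.66 93; 2.76 91; 2.86 94; 2.96 94; 3.06 95;
```

Sizes check: the bar is 39×11.4 mm and the flange 43.5 mm. The slots are at about 0.425 rad, and both sides agree. Next come the alignment, the descent and the grip.

```bash
python3 -m inch '{"commands":[{"delta_pos":[0.2,-2.4,30],"twist":[0,0,0],"grip":1},{"delta_pos":[0,0,30],"twist":[0,0,-0.0755],"grip":1},{"delta_pos":[0,0,30],"twist":[0,0,0],"grip":0.6},{"delta_pos":[0,0,30],"twist":[0,0,0],"grip":0.6},{"delta_pos":[0,0,0],"twist":[0,0,0],"grip":0.6},{"delta_pos":[0,0,0],"twist":[0,0,0],"grip":0.6}]}' 25
python3 - <<'E'
from h import *
s=read_state();R=s['eef_rot'];print(np.arctan2(R[1,0],R[0,0]),s['tool_pos'], R.T@(np.array([.4327,.3061,.0273])-s['tool_pos'])*1e3)
E
```

```text
time: 2.55
tool_pos: [0.433, 0.3057, 0.0948]
eef_rot: [[-0.941, -0.337, -0.001], [-0.337, 0.941, -0.001], [0.001, -0.0, -1.0]]
contact_force: [-0.8, -0.0, 1.1]
gripper_width: 0.0617
grip_force: 0.0
-2.7977302693037323 [0.432969   0.30573779 0.09481291] [6.35830895e-02 4.48705080e-01 6.75128978e+01]
```

```bash
python3 -m inch '{"commands":[{"delta_pos":[0,0.4,30],"twist":[0,0,0],"grip":0.6},{"delta_pos":[0,0,30],"twist":[0,0,0],"grip":0.6},{"delta_pos":[0,0,7],"twist":[0,0,0],"grip":0.6},{"delta_pos":[0,0,0],"twist":[0,0,0],"grip":0.6},{"delta_pos":[0,0,0],"twist":[0,0,0],"grip":0},{"delta_pos":[0,0,0],"twist":[0,0,0],"grip":0},{"delta_pos":[0,0,0],"twist":[0,0,0],"grip":0},{"delta_pos":[0,0,0],"twist":[0,0,0],"grip":0},{"delta_pos":[0,0,0],"twist":[0,0,0],"grip":0},{"delta_pos":[0,0,0],"twist":[0,0,0],"grip":0},{"delta_pos":[0,0,0],"twist":[0,0,0],"grip":0}]}' 25
python3 - <<'E'
from h import *
s=read_state();print(s['tool_pos'],s['joint_pos'])
E
```

```text
time: 3.65
tool_pos: [0.433, 0.3062, 0.0278]
eef_rot: [[-0.941, -0.338, 0.0], [-0.338, 0.941, 0.0], [-0.0, 0.0, -1.0]]
contact_force: [-0.4, -0.5, 3.5]
gripper_width: 0.012
grip_force: 25.0
[0.43303497 0.30618137 0.0277885 ] [ 6.12636682e-01  4.65096857e-01  1.97220071e+00 -3.87887967e-05
  7.04104438e-01 -1.30281000e+00]
```

Gripped at 12 mm opening. Lift, then move most of the way toward the socket.

```bash
python3 -m inch '{"commands":[{"delta_pos":[0,0,-20],"twist":[0,0,0],"grip":0},{"delta_pos":[0,0,-30],"twist":[0,0,0],"grip":0},{"delta_pos":[0,0,-40],"twist":[0,0,0],"grip":0},{"delta_pos":[0,0,-40],"twist":[0,0,0],"grip":0},{"delta_pos":[0,0,-40],"twist":[0,0,0],"grip":0},{"delta_pos":[0,0,0],"twist":[0,0,0],"grip":0},{"delta_pos":[0,0,0],"twist":[0,0,0],"grip":0}]}' 25
python3 -m inch '{"commands":[{"delta_pos":[5.6,-37.7,0],"twist":[0,0,0],"grip":0},{"delta_pos":[5.6,-37.7,0],"twist":[0,0,0],"grip":0},{"delta_pos":[5.6,-37.7,0],"twist":[0,0,0],"grip":0},{"delta_pos":[5.6,-37.7,0],"twist":[0,0,0],"grip":0},{"delta_pos":[5.6,-37.7,0],"twist":[0,0,0],"grip":0},{"delta_pos":[5.6,-37.7,0],"twist":[0,0,0],"grip":0},{"delta_pos":[5.6,-37.7,0],"twist":[0,0,0],"grip":0},{"delta_pos":[5.6,-37.7,0],"twist":[0,0,0],"grip":0},{"delta_pos":[0,0,0],"twist":[0,0,0],"grip":0},{"delta_pos":[0,0,0],"twist":[0,0,0],"grip":0}]}' 25
python3 - <<'E'
from h import *
s=read_state(); p=camera_params('wrist'); cv2.imwrite('pics/w2.png',camera('wrist')[:,:,::-1])
np.save('w2.npy',np.hstack([p['rvec'].ravel(),p['tvec'].ravel()]))
R=s['eef_rot'];print(s['tool_pos'],np.arctan2(R[1,0],R[0,0]),s['joint_pos'],proj([.5225,-.1426,.07],p))
E
```

```text
time: 4.35
tool_pos: [0.4331, 0.3062, 0.198]
eef_rot: [[-0.941, -0.338, 0.001], [-0.338, 0.941, 0.001], [-0.001, 0.0, -1.0]]
contact_force: [-0.8, 0.3, -0.6]
gripper_width: 0.0116
grip_force: 25.0
time: 5.35
tool_pos: [0.4915, 0.0065, 0.1957]
eef_rot: [[-0.942, -0.336, -0.003], [-0.336, 0.942, 0.0], [0.003, 0.001, -1.0]]
contact_force: [0.0, 0.4, -0.3]
gripper_width: 0.0117
grip_force: 25.0
[0.4915175  0.00649464 0.19572623] -2.7991850584667817 [ 9.96409017e-03  1.67754820e-01  1.92962862e+00  3.11176294e-04
  1.04763706e+00 -1.90339360e+00] [154.24642091 168.72258519]
```

View pics/w2.png

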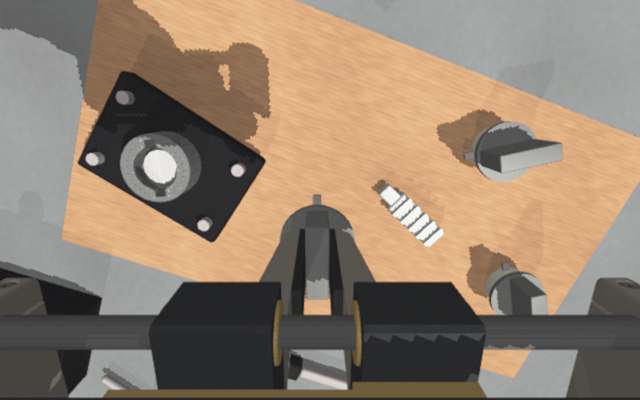

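The socket is visible at about (160,167), with slots visible as notches. The held lamp's flange is near (317,230), with its pin at (317,200). I'll zoom on both.

```bash
python3 - <<'E'
from h import *
im=cv2.imread('pics/w2.png')
a=cv2.resize(im[120:212,112:212],None,fx=4,fy=6,interpolation=cv2.INTER_CUBIC)
a=cv2.resize(im[120:212,112:212],None,fx=5,fy=5,interpolation=cv2.INTER_CUBIC)
b=cv2.resize(im[190:282,287:347],None,fx=5,fy=5,interpolation=cv2.INTER_CUBIC)
cv2.imwrite('pics/w2z.png',np.hstack([a,b]))
E
```

```text
(no output)
```

View pics/w2z.png

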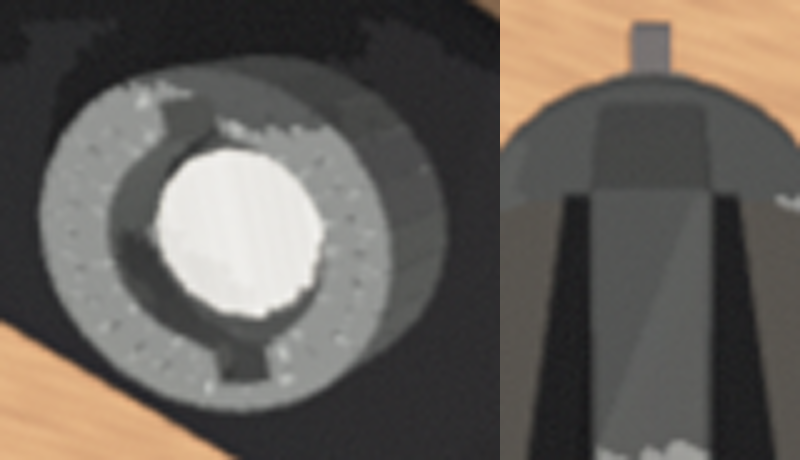

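In the zoom, the slot ends are at about (186,100) and (243,380), and the rim's outer edge passes (40,215), (60,310), (130,82), (240,410), (330,385) and (388,270). The held lamp's pin tip is at (651,25) and its flange edge at (650,73).

```bash
python3 - <<'E'
from h import *
from scipy.optimize import least_squares
p=camera_params('wrist');s=read_state();T=s['tool_pos'];R=s['eef_rot']
f=lambda X,z: ray((112+(X[0]+.5)/5-.5,120+(X[1]+.5)/5-.5),z,p)
P=np.array([f(X,.07) for X in [(40,215),(60,310),(130,82),(240,410),(330,385),(388,270)]])[:,:2]
r=least_squares(lambda v:np.hypot(*(P-v[:2]).T)-v[2],[.52,-.14,.032]);print('rim',r.x,r.fun*1e3)
a,b=f((186,100),.07),f((243,380),.07);d=a-b
print('slots mid',(a+b)/2,'len',np.linalg.norm(d),'ang',np.arctan2(d[1],d[0]))
g=lambda X,z: ray((287+(X[0]-500+.5)/5-.5,190+(X[1]+.5)/5-.5),z,p)
u=T[2]-.0278
for n,X,h,rr in [('pin',(651,24),.010,24.5),('flange',(650,73),.022,22)]:
    e=R.T@(g(X,u+h)-T)*1e3; print(n,e, 'lamp x in tool', e[0]-np.sign(e[0])*rr)
print(T)
E
```

```text
rim [ 0.52312007 -0.14178799  0.03222337] [-0.34805481  0.5822333  -0.02123011 -0.54368323  0.29110825  0.0396266 ]
slots mid [ 0.52237873 -0.14165888  0.07      ] len 0.05285474603859255 ang -2.732979204048654
pin [25.22563704  0.06266127 17.86629636] lamp x in tool 0.7256370380870614
flange [22.71933159 -0.05095106  5.85952524] lamp x in tool 0.7193315861791696
[0.49160326 0.00728488 0.19604188]
```

Consistent: rim radius 32.2 mm and slot span 53 mm, with the centre at about (0.5227, -0.1419) and the slots at 0.41–0.42 rad. The lamp sits 0.7 mm toward tool +x. Move over the socket.

```bash
python3 -m inch '{"commands":[{"delta_pos":[4,-30.1,0],"twist":[0,0,0],"grip":0},{"delta_pos":[4,-30.1,0],"twist":[0,0,0],"grip":0},{"delta_pos":[4,-30.1,0],"twist":[0,0,0],"grip":0},{"delta_pos":[4,-30.1,0],"twist":[0,0,0],"grip":0},{"delta_pos":[4,-30.1,0],"twist":[0,0,0],"grip":0},{"delta_pos":[0,0,30],"twist":[0,0,-0.077],"grip":0},{"delta_pos":[0,0,30],"twist":[0,0,0],"grip":0},{"delta_pos":[0,0,15],"twist":[0,0,0],"grip":0},{"delta_pos":[0,0,0],"twist":[0,0,0],"grip":0},{"delta_pos":[0,0,0],"twist":[0,0,0],"grip":0},{"delta_pos":[0,0,0],"twist":[0,0,0],"grip":0}]}' 25
cat > st.py <<'E'
from h import *
s=read_state();R=s['eef_rot'];print(s['time'],'pos',s['tool_pos'].round(4),'under',round((s['tool_pos'][2]-.0278)*1e3,1),'yaw',np.arctan2(R[1,0],R[0,0]).round(4),'R\'z',R[:,2].round(4),'F',np.round(s['contact_force'],1),'M',np.round(s['moment'],2), 'dtool',(R.T@(np.array([.5234,-.1416,s['tool_pos'][2]])-s['tool_pos'])*1e3).round(2),'q6',s['joint_pos'][5].round(2))
E
python3 st.py
```

```text
time: 6.5
tool_pos: [0.5255, -0.1408, 0.1235]
eef_rot: [[-0.912, -0.41, 0.001], [-0.41, 0.912, -0.0], [-0.001, -0.001, -1.0]]
contact_force: [-0.3, 0.3, -0.6]
gripper_width: 0.0119
grip_force: 25.0
6.5 pos [ 0.5255 -0.1408  0.1235] under 95.7 yaw -2.7189 R'z [ 1.2e-03 -3.0e-04 -1.0e+00] F [-0.3  0.3 -0.6] M [0.06 0.08 0.01] dtool [ 2.22  0.1  -0.  ] q6 -2.26
```

```bash
python3 -m inch '{"commands":[{"delta_pos":[2.2,0.1,0],"twist":[0,0,0],"grip":0},{"delta_pos":[0,0,10],"twist":[0,0,0],"grip":0},{"delta_pos":[0,0,10],"twist":[0,0,0],"grip":0},{"delta_pos":[0,0,7],"twist":[0,0,0],"grip":0},{"delta_pos":[0,0,0],"twist":[0,0,0],"grip":0},{"delta_pos":[0,0,0],"twist":[0,0,0],"grip":0}]}' 25
python3 st.py
```

```text
time: 7.1
tool_pos: [0.5225, -0.1421, 0.0952]
eef_rot: [[-0.912, -0.409, -0.001], [-0.409, 0.912, 0.0], [0.001, 0.001, -1.0]]
contact_force: [-1.0, -0.5, -0.3]
gripper_width: 0.0117
grip_force: 25.0
7.1 pos [ 0.5225 -0.1421  0.0952] under 67.4 yaw -2.72 R'z [-8.e-04  2.e-04 -1.e+00] F [-1.  -0.5 -0.3] M [ 0.09 -0.07 -0.01] dtool [-1.06  0.05 -0.  ] q6 -2.26
```

```bash
python3 -m inch '{"commands":[{"delta_pos":[0,0,0],"twist":[0,0,0],"grip":0},{"delta_pos":[0,0,0],"twist":[0,0,0],"grip":0}]}' >/dev/null; python3 st.py; python3 -m inch '{"commands":[{"delta_pos":[-0.5,0,0.7],"twist":[0,0,0],"grip":0},{"delta_pos":[0,0,0.7],"twist":[0,0,0],"grip":0},{"delta_pos":[0,0,0.7],"twist":[0,0,0],"grip":0},{"delta_pos":[0,0,0.7],"twist":[0,0,0],"grip":0},{"delta_pos":[0,0,0.7],"twist":[0,0,0],"grip":0},{"delta_pos":[0,0,0],"twist":[0,0,0],"grip":0},{"delta_pos":[0,0,0],"twist":[0,0,0],"grip":0}]}' >/dev/null
python3 st.py
```

```text
7.3 pos [ 0.5229 -0.1422  0.0959] under 68.1 yaw -2.7199 R'z [ 5.e-04 -2.e-04 -1.e+00] F [-0.2  0.  -0.1] M [ 0.07  0.02 -0.01] dtool [-0.66  0.33  0.  ] q6 -2.26
8.0 pos [ 0.5231 -0.1419  0.092 ] under 64.2 yaw -2.7199 R'z [-1.e-04  0.e+00 -1.e+00] F [-0.1  0.4 -1. ] M [ 0.02 -0.03  0.05] dtool [-0.42  0.13 -0.  ] q6 -2.26
```

```bash
python3 -m inch '{"commands":[{"delta_pos":[-0.2,0,0.5],"twist":[0,0,0],"grip":0},{"delta_pos":[0,0,0.5],"twist":[0,0,0],"grip":0},{"delta_pos":[0,0,0.5],"twist":[0,0,0],"grip":0},{"delta_pos":[0,0,0],"twist":[0,0,0],"grip":0},{"delta_pos":[0,0,0],"twist":[0,0,0],"grip":0}]}' >/dev/null
python3 st.py
```

```text
8.5 pos [ 0.5233 -0.1418  0.0905] under 62.7 yaw -2.7199 R'z [-1.e-04 -0.e+00 -1.e+00] F [-0.6  0.4 -0.8] M [0.06 0.03 0.04] dtool [-0.17  0.14 -0.  ] q6 -2.26
```

No contact at 62.7 mm, so the pins appear to be in the slots. Continue gently.

```bash
python3 -m inch '{"commands":[{"delta_pos":[0,0,0.5],"twist":[0,0,0],"grip":0},{"delta_pos":[0,0,0.5],"twist":[0,0,0],"grip":0},{"delta_pos":[0,0,0.5],"twist":[0,0,0],"grip":0},{"delta_pos":[0,0,0],"twist":[0,0,0],"grip":0},{"delta_pos":[0,0,0],"twist":[0,0,0],"grip":0}]}' >/dev/null
python3 st.py; python3 -m inch '{"commands":[{"delta_pos":[0,0,0.5],"twist":[0,0,0],"grip":0},{"delta_pos":[0,0,0.5],"twist":[0,0,0],"grip":0},{"delta_pos":[0,0,0.5],"twist":[0,0,0],"grip":0},{"delta_pos":[0,0,0],"twist":[0,0,0],"grip":0},{"delta_pos":[0,0,0],"twist":[0,0,0],"grip":0}]}' >/dev/null
python3 st.py
```

```text
9.0 pos [ 0.5233 -0.1418  0.0891] under 61.3 yaw -2.7199 R'z [-1.e-04  0.e+00 -1.e+00] F [-0.7  0.3 -0.6] M [ 0.03 -0.01 -0.03] dtool [-0.16  0.14 -0.  ] q6 -2.26
9.5 pos [ 0.5233 -0.1418  0.0878] under 60.0 yaw -2.7199 R'z [ 1.e-04 -0.e+00 -1.e+00] F [-1.2  0.5  2.2] M [ 0.14  0.21 -0.  ] dtool [-0.14  0.16  0.  ] q6 -2.26
```

The spring plate is met exactly at 60 mm, so the pins are in. Push on against the spring.

```bash
python3 -m inch '{"commands":[{"delta_pos":[0,0,1],"twist":[0,0,0],"grip":0},{"delta_pos":[0,0,1],"twist":[0,0,0],"grip":0},{"delta_pos":[0,0,1],"twist":[0,0,0],"grip":0},{"delta_pos":[0,0,1],"twist":[0,0,0],"grip":0},{"delta_pos":[0,0,0],"twist":[0,0,0],"grip":0}]}' >/dev/null
python3 st.py; python3 -m inch '{"commands":[{"delta_pos":[0,0,1],"twist":[0,0,0],"grip":0},{"delta_pos":[0,0,1],"twist":[0,0,0],"grip":0},{"delta_pos":[0,0,1],"twist":[0,0,0],"grip":0},{"delta_pos":[0,0,0.8],"twist":[0,0,0],"grip":0},{"delta_pos":[0,0,0],"twist":[0,0,0],"grip":0},{"delta_pos":[0,0,0],"twist":[0,0,0],"grip":0}]}' >/dev/null
python3 st.py
```

```text
10.0 pos [ 0.5234 -0.1418  0.0836] under 55.8 yaw -2.7199 R'z [ 1.e-04 -0.e+00 -1.e+00] F [-1.8  0.9  5.3] M [0.15 0.42 0.03] dtool [-0.11  0.18  0.  ] q6 -2.26
10.6 pos [ 0.5234 -0.1418  0.08  ] under 52.2 yaw -2.7199 R'z [ 1.e-04 -0.e+00 -1.e+00] F [-2.2  1.9  7.4] M [0.2  0.47 0.04] dtool [-0.1   0.18 -0.  ] q6 -2.26
```

Underside at 52.2 mm with about 8 N, as expected. Turn clockwise (+ about tool z, which points down), compensating the 0.7 mm axis offset.

```bash
python3 -m inch '{"commands":[{"delta_pos":[0,-0.07,0],"twist":[0,0,0.1],"grip":0},{"delta_pos":[0,-0.07,0],"twist":[0,0,0.1],"grip":0},{"delta_pos":[0,-0.07,0],"twist":[0,0,0.1],"grip":0},{"delta_pos":[0,0,0],"twist":[0,0,0],"grip":0}]}' 30 >/dev/null
python3 st.py; python3 -m inch '{"commands":[{"delta_pos":[0,-0.07,0],"twist":[0,0,0.1],"grip":0},{"delta_pos":[0,-0.07,0],"twist":[0,0,0.1],"grip":0},{"delta_pos":[0,-0.07,0],"twist":[0,0,0.1],"grip":0},{"delta_pos":[0,-0.07,0],"twist":[0,0,0.1],"grip":0},{"delta_pos":[0,0,0],"twist":[0,0,0],"grip":0}]}' >/dev/null
python3 st.py
```

```text
11.0 pos [ 0.5241 -0.1422  0.0803] under 52.5 yaw -3.0234 R'z [ 1.5e-03 -4.0e-04 -1.0e+00] F [-1.3  0.3  7.2] M [ 0.14  0.21 -0.06] dtool [ 0.67  0.71 -0.  ] q6 -1.96
11.5 pos [ 0.5242 -0.1425  0.0803] under 52.5 yaw 2.8598 R'z [ 1.5e-03 -4.0e-04 -1.0e+00] F [-1.2  0.8  7.3] M [ 0.14  0.1  -0.04] dtool [ 0.97  0.64 -0.  ] q6 -1.56
```

```bash
python3 -m inch '{"commands":[{"delta_pos":[0,-0.07,0],"twist":[0,0,0.1],"grip":0},{"delta_pos":[0,-0.07,0],"twist":[0,0,0.1],"grip":0},{"delta_pos":[0,-0.07,0],"twist":[0,0,0.1],"grip":0},{"delta_pos":[0,-0.07,0],"twist":[0,0,0.1],"grip":0},{"delta_pos":[0,-0.07,0],"twist":[0,0,0.1],"grip":0},{"delta_pos":[0,-0.07,0],"twist":[0,0,0.1],"grip":0},{"delta_pos":[0,-0.07,0],"twist":[0,0,0.1],"grip":0},{"delta_pos":[0,0,0],"twist":[0,0,0],"grip":0}]}' >/dev/null
python3 st.py; python3 -m inch '{"commands":[{"delta_pos":[0,-0.02,0],"twist":[0,0,0.03],"grip":0},{"delta_pos":[0,-0.02,0],"twist":[0,0,0.03],"grip":0},{"delta_pos":[0,-0.02,0],"twist":[0,0,0.03],"grip":0},{"delta_pos":[0,0,0],"twist":[0,0,0],"grip":0}]}' >/dev/null
python3 st.py
```

```text
12.3 pos [ 0.524  -0.1429  0.0803] under 52.5 yaw 2.1598 R'z [ 1.8e-03 -4.0e-04 -1.0e+00] F [-0.4 -0.4  7.7] M [ 0.04  0.08 -0.01] dtool [ 1.43  0.23 -0.  ] q6 -0.86
12.7 pos [ 0.524  -0.1429  0.0803] under 52.5 yaw 2.0723 R'z [ 1.8e-03 -5.0e-04 -1.0e+00] F [-0.2  1.1  7.8] M [0.04 0.15 0.03] dtool [ 1.44  0.15 -0.  ] q6 -0.77
```

```bash
python3 -m inch '{"commands":[{"delta_pos":[0,0,0],"twist":[0,0,0.025],"grip":0},{"delta_pos":[0,0,0],"twist":[0,0,0],"grip":0}]}' >/dev/null
python3 st.py; python3 -m inch '{"commands":[{"delta_pos":[0,0,0],"twist":[0,0,0.025],"grip":0},{"delta_pos":[0,0,0],"twist":[0,0,0],"grip":0}]}' >/dev/null
python3 st.py; python3 -m inch '{"commands":[{"delta_pos":[0,0,0],"twist":[0,0,0.02],"grip":0},{"delta_pos":[0,0,0],"twist":[0,0,0],"grip":0}]}' >/dev/null
python3 st.py
```

```text
12.9 pos [ 0.524  -0.1429  0.0803] under 52.5 yaw 2.0475 R'z [ 1.8e-03 -5.0e-04 -1.0e+00] F [-0.9  0.5  7.2] M [0.05 0.14 0.06] dtool [ 1.45  0.12 -0.  ] q6 -0.75
13.1 pos [ 0.5238 -0.143   0.0803] under 52.5 yaw 2.0227 R'z [ 1.4e-03 -5.0e-04 -1.0e+00] F [-1.3 -0.5  7.9] M [-0.1   0.26  0.12] dtool [ 1.41  0.26 -0.  ] q6 -0.72
13.3 pos [ 0.5235 -0.1431  0.0803] under 52.5 yaw 2.003 R'z [ 1.e-03 -7.e-04 -1.e+00] F [-1.6 -0.8  8.4] M [-0.12  0.36  0.07] dtool [ 1.39  0.48 -0.  ] q6 -0.7
```

The stop is felt at about 1.56 rad, with moment and side force creeping up. Back off slightly and let the spring lift the lamp into the notches.

```bash
python3 -m inch '{"commands":[{"delta_pos":[0,0,0],"twist":[0,0,-0.04],"grip":0},{"delta_pos":[0,0,-0.8],"twist":[0,0,0],"grip":0},{"delta_pos":[0,0,-0.8],"twist":[0,0,0],"grip":0},{"delta_pos":[0,0,-0.8],"twist":[0,0,0],"grip":0},{"delta_pos":[0,0,-0.8],"twist":[0,0,0],"grip":0},{"delta_pos":[0,0,0],"twist":[0,0,0],"grip":0},{"delta_pos":[0,0,0],"twist":[0,0,0],"grip":0}]}' >/dev/null
python3 st.py; python3 -m inch '{"commands":[{"delta_pos":[0,0,-0.6],"twist":[0,0,0],"grip":0},{"delta_pos":[0,0,-0.4],"twist":[0,0,0],"grip":0},{"delta_pos":[0,0,0],"twist":[0,0,0],"grip":0},{"delta_pos":[0,0,0],"twist":[0,0,0],"grip":0}]}' >/dev/null
python3 st.py
```

```text
14.0 pos [ 0.5237 -0.143   0.0833] under 55.5 yaw 2.0434 R'z [ 1.2e-03 -5.0e-04 -1.0e+00] F [ 0.9 -0.3  6.4] M [-0.06  0.12  0.04] dtool [ 1.35  0.39 -0.  ] q6 -0.74
14.4 pos [ 0.5236 -0.1429  0.0842] under 56.4 yaw 2.0434 R'z [ 1.1e-03 -5.0e-04 -1.0e+00] F [ 0.9 -0.4  6.1] M [-0.22  0.01  0.02] dtool [ 1.29  0.4  -0.  ] q6 -0.74
```

The lamp rose past 53.5 mm to 56.4 mm with no lip resistance, so the pins are in the notches. Release and retreat.

```bash
python3 -m inch '{"commands":[{"delta_pos":[0,0,0],"twist":[0,0,0],"grip":0.5},{"delta_pos":[0,0,0],"twist":[0,0,0],"grip":0.5},{"delta_pos":[0,0,0],"twist":[0,0,0],"grip":0.5},{"delta_pos":[0,0,0],"twist":[0,0,0],"grip":0.5},{"delta_pos":[0,0,-10],"twist":[0,0,0],"grip":0.5},{"delta_pos":[0,0,-30],"twist":[0,0,0],"grip":0.5},{"delta_pos":[0,0,-40],"twist":[0,0,0],"grip":0.5},{"delta_pos":[0,0,-40],"twist":[0,0,0],"grip":0.5},{"delta_pos":[0,0,0],"twist":[0,0,0],"grip":0.5},{"delta_pos":[0,0,0],"twist":[0,0,0],"grip":0.5}]}'
python3 - <<'E'
from h import *
p=camera_params('wrist'); im=camera('wrist')[:,:,::-1]
c=proj([.5227,-.1419,.0805],p); print('flange centre expected',c, [proj([.5227+.02*np.cos(a),-.1419+.02*np.sin(a),.1085],p).round(0) for a in (-1.12,2.02)])
x,y=int(c[0])-70,max(int(c[1])-70,0)
cv2.imwrite('pics/w3.png',cv2.resize(im[y:y+140,x:x+140],None,fx=4,fy=4,interpolation=cv2.INTER_CUBIC)); print(x,y)
E
```

```text
time: 15.4
tool_pos: [0.5236, -0.1428, 0.2053]
eef_rot: [[-0.455, 0.89, 0.002], [0.89, 0.455, -0.001], [-0.002, 0.002, -1.0]]
contact_force: [1.2, -0.4, -0.9]
gripper_width: 0.0463
grip_force: 0.0
flange centre expected [316.47594291 188.64624435] [array([316., 219.]), array([317., 174.])]
246 118
```

View pics/w3.png

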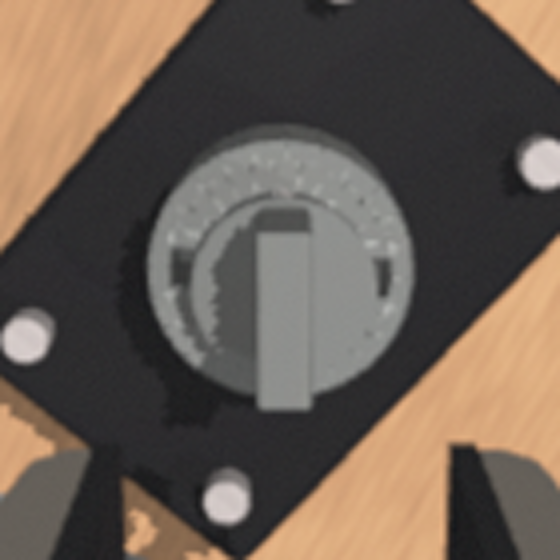

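The picture shows the lamp centred in the socket. Its bar runs from (284,232) to (284,408) in the zoom, matching the heights and axis predicted for the locked pose. It lies at right angles to the empty slots at (180,268) and (382,277). Hand in.

```bash
python3 -c "
from bench import workorder; print(workorder.close_job())"
```

```text
the job is handed in; nothing more can be done
None
```

The lamp is in the socket, turned clockwise to the stop and sprung up into the locking notches at about 56.4 mm; the gripper is clear, I never moved toward the footpeg or wrench, and the job is handed in at about 15.5 s, though the close-out call returned no verdict.

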